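# Turn a wear plate over the step into its seat

### The arm

A 6-joint arm with a two-finger parallel gripper is mounted at the origin on a cart in front of the work surface, level with it; the furniture and walls round the work are solid. World frame = base frame: x ahead of the robot, y to its left, z up, the work surface at z = 0. Lengths are in m, angles in degrees, forces in N, time in s.
With the tool pointing down it reaches from about 0.375 to 0.9 m from the base axis. Payload 3.1 kg.
Tool frame: the origin (TCP) lies on the centre line of the jaws, within the pads' length; the fingertips stand 17 mm ahead of it and the grasp point (between the pads) lies 2 mm behind it; z points along the fingers, y is the line along which they close (so a half turn about z gives the same grasp; the last joint's range is limited). The gripper opens to 87 mm and grips with 3 to 60 N. Pads are 19 mm wide; open, the fingers measure 117 mm over their backs; the gripper's body (75 mm by 190 mm) begins 51 mm behind the grasp point.
Start: joints at [58.642, 30.224, 82.088, -0, 67.689, -10.227], TCP at [0.225, 0.583, 0.201] pointing down, gripper open.
Joint ranges: [-176.69, 176.69], [-43.24, 126.21], [12.49, 139.97], [-82, 262], [0, 151.66], [-163.58, 163.58]. Speed limits (degrees/s): [159.86, 159.86, 180, 180, 180, 180].

### API

Orientations are given as a 3x3 rotation matrix whose columns are the frame's x, y, z axes.
In Python, from rig import bot, imaging, finder gives the robot as it stands. The module is installed in compiled form; this text tells all that it offers.
- The arm moves only by the tool play_rows, never from a script. Its argument "motion" is a list that holds one entry, the list of rows, each a list of 6 numbers: the shift along the tool's x, y, z in parts of the range, where 1.0 means 0.5 m, then the turn, a rotation vector about the tool's x, y, z in normalised numbers (1 is 120 degrees). In form: [[[dx, dy, dz, wx, wy, wz], ...]]. A call has 1 to 8 rows; each row is the pose to reach, as a shift and turn from the pose commanded when the call began, along the tool's axes at that moment; what a row does not reach only later rows make up. A row lasts 1/12 s, in which the tool goes at most 41.7 mm and 7.16 degrees, less where a joint would pass 70% of its speed; a pose out of reach is approached as far as the arm can. A call with a gripper value outside its range is refused whole. "fingers" is the finger opening in m, from 0 to 0.087, set as the call begins (left out, the last holds). The fingers move at their own pace and stop on an object; the grip force is fixed at half the most. Time passes only in rows, so rows that repeat a pose let the fingers close. It gives the time, the measured TCP pose, the force, the opening and the grip force at its end, in the units of the state.
- bot.read_state(): the state, without advancing time (a new reading comes with each control period).
- imaging.capture(name): name is "scene" or "top" or "wrist"; returns a dict with "frame" (384x512x3 uint8, red, green, blue), "camera_matrix" (3x3 intrinsics, pixels), "R" (3x3) and "t" (3): a world point X has camera coordinates R X + t. Camera axes: x right, y down, z forward; pixel columns grow to the right and rows downward; lengths in m; the calibration is good to about 2 mm. A picture is of the moment at which its call begins. There is no depth.
- bot.hand_in(): hands the job in; it is judged then, once.
Trained networks look in the newest picture that a camera, given by its name, has taken for a name from the list of things; names that differ only in an ending like _2 or _b are one class to them, and where a whole thing is asked for, a point or a joint stands for the part that bears it (a point fixed in the world has none). Each returns a list of dicts, best first, with "confidence" (0 to 1); they miss things now and then, are a little off and sometimes report something else, mostly with a low value. They report only what shows in the picture. A call takes as long as a camera call. They do not tell look-alikes from the thing itself.
- finder.recognise(camera, name): "at" ([x, y, z] in m, in world coordinates, good to about 4 mm: the middle of the surface that is visible of it).
- finder.outline_of(camera, name): "pixels" (384x512 bool, what is visible of it).
The state is a dict: "time_s": time; "joint_positions": joint angles; "qvel": joint speeds; "tau": joint torques, N m; "position": TCP position; "tcp_rot": TCP orientation; "force": force on the tool from outside, world axes, zero at the start; "moment": the same for the moment, N m; "opening": opening from 0.0 (shut) to 1.0 (fully open); "grasp_force": force on a finger pad.
Only numpy, scipy, OpenCV 4.12 (cv2) and the standard library are available. Lean on these libraries where they do the work, as an engineer would, in place of code of your own. Each camera call takes 0.05 s, during which the arm holds its last target. There are 200 camera calls.

### The job

The bronze wear plate lies wrong side up on the low front floor of the slide bed's guideway, its plugged working face down. Without gripping or picking it up, push it flat up against the step with the fingertips, keep pushing so that it tips up on edge there and flips over the step, then push it along the raised seat until it is fully home against the back shoulder, lying flat with the working face up. Leave the screws, hex key and bush standing round the bed where they are.

Things in the scene. Friction and masses are not known exactly. Their poses are not given: they have to be found in the camera images.
- slide_bed: fixed steel slide bed, 180 x 144 mm: guideway 96 mm wide between two dark rails (24 mm wide, tops 30 mm above the table). Origin on the table below the foot of the step, mid-way between rails; x along the way to the back, z up. Low floor x -112 to 0 mm, height 12 above the table, open in front; step 6 mm high at x 0; raised seat x 0 to 42, height 18; back shoulder x 42 to 68, height 26
- step_foot (a point): foot of the step in the bed: x = 0, middle of the guideway, on the low floor (12 mm above the table); axes as the bed. Pressed flat against the step with about 10 N, the plate's near edge clings to fingertips that then move up and over in an arc about the step's top edge, while they keep that push towards the edge; with less squeeze it slips off and falls back
- seat_home (a point): where the plate's centre is when it lies fully home: 23 mm behind the step, mid-guideway, 23 mm above the table (5 mm above the seat); axes as the bed
- wear_plate: bronze plate, 38 (x) by 90 (y) by 10 mm (z), 0.29 kg, origin at its centre. Lies loose on the low floor, its 90 mm across the way, about 3 mm play each side; at the start +x points to the step and +z (plain back, two small holes) up. Working face (dark plugs, counterbored holes) is -z; turned over, z points down. Past upright it falls onto the seat, overhanging the step about 6 mm
- screw_1: black cap screw, 21 mm across, 64 mm tall, standing on the table 25 to 50 mm to the right of the bed; origin at its underside
- screw_2: a second, equal cap screw standing to the right of the bed, nearer the robot than the first; origin at its underside
- hex_key: black hex key, 116 x 46 mm, 10 mm thick, lying along the left side of the bed; origin at its underside
- bush: pale bronze guide bush, 39 mm across, 42 mm tall, standing about 55 mm behind the bed; origin at its underside
There are look-alikes about, which are no part of the job. What is shaped like the wear_plate but pink is not meant.

How it is judged (in metres and radians):
On the way, in this order (a step that is already met when the one before it is completed fails the run):
1. the plate lies flat with its edge pushed up against the step (x of wear_plate in the frame of step_foot above -0.0215 m and angle between wear_plate's own z axis and vertical below 0.12 rad and angle between the x axis of wear_plate and the x axis of slide_bed, either way round below 0.12 rad), for 0.1 s.
2. the plate is tipped up on edge at the step (angle between wear_plate's own z axis and vertical above 1 rad and x of wear_plate in the frame of step_foot between -0.035 and 0.02 m and z of wear_plate in the frame of step_foot below 0.034 m).
At the end, for the whole second after the job is handed in: The plate rests flat on the raised seat with its working face up (within 4 degrees), between the rails, its edge within 3 mm of the back shoulder and square to it, at rest (angle between wear_plate's own z axis and vertical above 3.07 rad and x of wear_plate in the frame of seat_home between -0.003 and 0.003 m and z of wear_plate in the frame of seat_home between -0.002 and 0.002 m and angle between the x axis of wear_plate and the x axis of slide_bed, either way round below 0.06 rad and linear speed of wear_plate below 0.01 m/s); the robot touches nothing.
It fails at once if the plate is picked up: raised lying flat, or carried higher than tipping over the step takes it (z of wear_plate in the frame of step_foot above 0.04 m or (angle between wear_plate's own z axis and vertical below 0.3 rad and z of wear_plate in the frame of step_foot above 0.022 m) or (angle between wear_plate's own z axis and vertical above 2.84 rad and z of wear_plate in the frame of step_foot above 0.028 m)).
It fails at once if a screw, the hex key or the bush beside the bed is moved by more than 15 mm (distance of any of screw_1, screw_2, hex_key, bush from where it was at the start of the episode above 0.015 m).
It also fails if it takes over 64 s, if anything falls off the work surface, if the arm or the gripper's body presses on something with over 40 N, if the wrist force passes 120 N, or if a joint passes its speed limit or range.

## Working session

There is one attempt and no reset: what is moved stays moved. The work goes in short steps, Python scripts to look and compute and a tool call to move; the robot and the scene stay as the last step left them, time stands still between calls to the robot, and variables do not carry over. Pictures are saved under pics/ and viewed, at most 10 in all, crops included, and the job is handed in when it is done.

Besides the shell and the picture viewer there is one more tool, called after "Call:" in YAML: its name, and indented under it one key for each argument. play_rows: Moves the arm, as the interface text tells. Its arguments: {"type":"object","properties":{"motion":{"type":"array"},"fingers":{"type":"number"}},"required":["motion"]}

```bash
mkdir -p pics
python3 - <<'E'
from rig import bot, imaging, finder
import cv2, numpy as np
s=bot.read_state()
print(s)
ims=[]
for c in ["scene","top"]:
    d=imaging.capture(c); cv2.imwrite(f"pics/{c}0.png",d["frame"][:,:,::-1])
    np.savez(f"{c}0.npz",**d)
    print(c,d["camera_matrix"].tolist(),d["R"].round(4).tolist(),d["t"].round(4).tolist())
    for n in ["slide_bed","wear_plate","screw_1","hex_key","bush"]:
        for r in finder.recognise(c,n): print(n,np.round(r["at"],4),round(r["confidence"],2))
E
```

```text
{'time_s': 0.0, 'joint_positions': array([ 5.86428528e+01,  3.02788715e+01,  8.21561726e+01, -1.16521729e-03,
        6.76885510e+01, -1.02253919e+01]), 'qvel': array([ 0.10809463, -0.02380684,  0.0011613 , -0.05904045, -0.02027134,
        0.04022546]), 'tau': array([ 9.42645529e-04, -4.40051830e+01, -1.76589489e+01,  6.33584079e-02,
        5.84103190e-02, -1.54108111e-04]), 'position': array([0.22487038, 0.58231465, 0.19987388]), 'tcp_rot': array([[-9.32756458e-01,  3.60505431e-01, -1.10644676e-03],
       [ 3.60506944e-01,  9.32754691e-01, -1.85185869e-03],
       [ 3.64438289e-04, -2.12621489e-03, -9.99997673e-01]]), 'force': array([ 0.12996397,  0.54491751, -0.87165759]), 'moment': array([-0.01518845,  0.01328021, -0.03811119]), 'grasp_force': 0.0, 'opening': 0.9945701885743251}
scene [[400.57931263727806, 0.0, 253.11131560582098], [0.0, 400.57931263727806, 190.340253571332], [0.0, 0.0, 1.0]] [[0.7056, -0.7084, 0.0171], [-0.4282, -0.4456, -0.7862], [0.5646, 0.5474, -0.6177]] [-0.5433, 0.1967, 0.6706]
slide_bed [ 0.5733 -0.1842  0.0234] 0.77
wear_plate [ 0.433  -0.3598  0.0087] 0.88
wear_plate [ 0.562  -0.1674  0.0251] 0.65
screw_1 [ 0.5999 -0.3001  0.0288] 0.6
screw_1 [ 0.5284 -0.2687  0.0298] 0.51
hex_key [ 0.5391 -0.0612  0.0062] 0.69
bush [ 0.7233 -0.1938  0.037 ] 0.86
top [[407.89670046128236, 0.0, 253.94653704303678], [0.0, 407.89670046128236, 196.07949690843787], [0.0, 0.0, 1.0]] [[0.0272, -0.9996, -0.011], [-0.9924, -0.0257, -0.1204], [0.12, 0.0142, -0.9927]] [-0.205, 0.5703, 0.8469]
slide_bed [ 0.5854 -0.1755  0.0192] 0.64
wear_plate [ 0.4392 -0.352   0.0104] 0.88
wear_plate [ 0.5572 -0.1616  0.026 ] 0.77
screw_1 [ 0.5997 -0.2931  0.0342] 0.66
screw_1 [ 0.5297 -0.269   0.0409] 0.62
hex_key [ 0.5572 -0.0658  0.0091] 0.69
bush [ 0.7288 -0.1841  0.0377] 0.77
```

View pics/scene0.png

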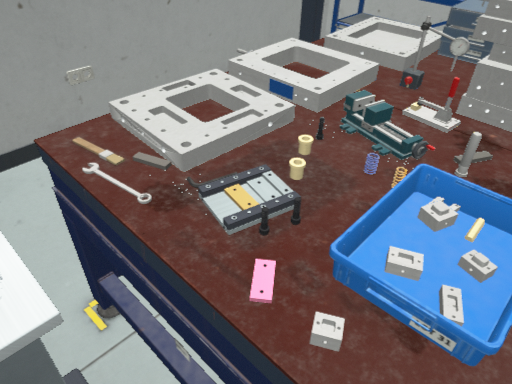

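Run:
```python
import cv2
a=cv2.imread("pics/top0.png")[90:290,180:446]
cv2.imwrite("pics/top0c.png",cv2.resize(a,None,fx=3,fy=3,interpolation=cv2.INTER_CUBIC))
```

```text
(no output)
```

View pics/top0c.png

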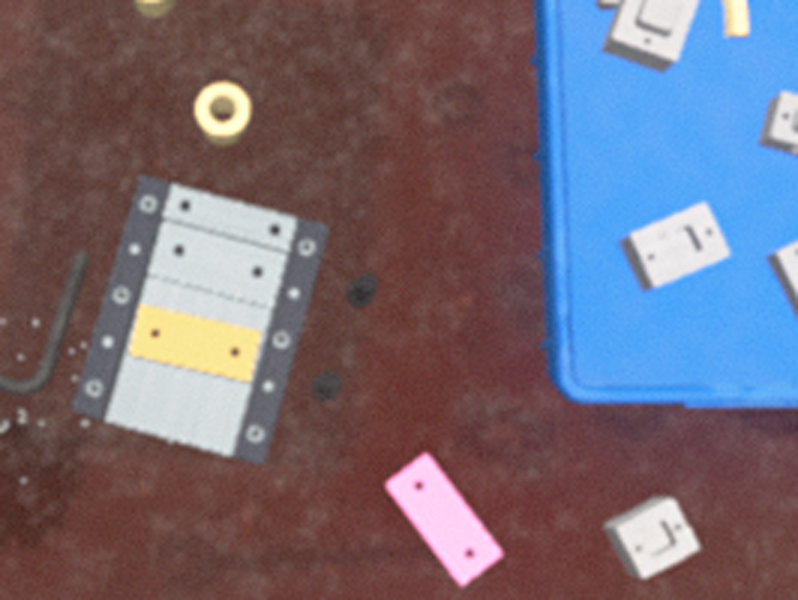

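The candidates for the plate are the pink plate at crop (445,518) and the bronze plate in the guideway at (195,342), with two small holes up. The bronze one fits: it has the right colour, lies on the low floor in front of the step, and this crop confirms it. The screws are at (360,290) and (325,386), the bush at (222,108) and the hex key at the left.

```bash
cat > h.py <<'E'
import numpy as np
def proj(d,X):
    c=X@d["R"].T+d["t"]; p=c@d["camera_matrix"].T; return p[:,:2]/p[:,2:]
def bed(p,B):  # p: x,y,yaw ; B bed coords
    c,s=np.cos(p[2]),np.sin(p[2]); B=np.atleast_2d(B)
    return np.c_[p[0]+c*B[:,0]-s*B[:,1], p[1]+s*B[:,0]+c*B[:,1], B[:,2]]
E
python3 - <<'E'
from h import *
from scipy.optimize import least_squares
d=np.load("top0.npz")
f=lambda a:np.array(a,float)/3+[180-1/3,90-1/3]
px=f([(140,177),(328,227),(73,411),(265,462),(152,276),(271,306)])
B=np.array([(68,72,30),(68,-72,30),(-112,72,30),(-112,-72,30),(0,48,18),(0,-48,18)])/1e3
r=least_squares(lambda p:(proj(d,bed(p,B))-px).ravel(),[.57,-.17,0])
print("bed",r.x,np.degrees(r.x[2]),r.fun.reshape(-1,2).round(1).tolist())
pp=f([(140,304),(264,332),(250,382),(128,355)])
P=np.array([(19,45,22),(19,-45,22),(-19,-45,22),(-19,45,22)])/1e3
q=least_squares(lambda p:(proj(d,bed(p,P))-pp).ravel(),[.56,-.17,0])
print("plate",q.x,np.degrees(q.x[2]),q.fun.reshape(-1,2).round(1).tolist())
c,s=np.cos(r.x[2]),np.sin(r.x[2]); print("plate in bed",np.array([[c,s],[-s,c]])@(q.x[:2]-r.x[:2]))
ds=np.load("scene0.npz"); print("scene px", proj(ds,bed(r.x,B)).round(0).tolist())
E
```

```text
bed [ 0.59809205 -0.17988239 -0.23738146] -13.600955912452001 [[-0.1, -0.8], [0.7, -0.7], [-0.3, 0.4], [0.4, 1.0], [-1.5, -0.6], [0.9, 0.6]]
plate [ 0.55891113 -0.17018837 -0.19853735] -11.375352048354507 [[0.4, 0.1], [-0.8, -0.2], [-0.0, 0.1], [0.4, -0.1]]
plate in bed [-0.0403618   0.00020845]
scene px [[264.0, 164.0], [300.0, 197.0], [196.0, 187.0], [227.0, 226.0], [245.0, 182.0], [268.0, 205.0]]
```

Units first: shifts go in shares of 0.5 m and turns go in shares of 120 degrees. So -0.196 m / 0.5 = -0.392, -0.18 m / 0.5 = -0.36, -7.5 degrees / 120 = -0.0625.

Call:
play_rows:
  motion:
    - [[-0.05,-0.054,0.006,0,0,-0.0083],[-0.1,-0.108,0.012,0,0,-0.0167],[-0.15,-0.162,0.02,0,0,-0.025],[-0.2,-0.216,0.026,0,0,-0.0333],[-0.25,-0.27,0.032,0,0,-0.0417],[-0.3,-0.324,0.04,0,0,-0.05],[-0.35,-0.378,0.046,0,0,-0.0583],[-0.36,-0.392,0.054,0,0,-0.0625]]
  fingers: 0.045

```text
time_s: 1.27
position: [0.3237, 0.3314, 0.1739]
tcp_rot: [[-0.971, 0.238, 0.0], [0.238, 0.971, -0.002], [-0.001, -0.002, -1.0]]
force: [-0.0, 0.3, -0.5]
opening: 0.542
grasp_force: 0.0
```

To row units: -0.216 m / 0.5 = -0.432, -0.12 m / 0.5 = -0.24.

Call:
play_rows:
  motion:
    - [[-0.04,-0.056,0.006,0,0,0],[-0.08,-0.112,0.012,0,0,0],[-0.12,-0.168,0.02,0,0,0],[-0.16,-0.224,0.026,0,0,0],[-0.2,-0.28,0.034,0,0,0],[-0.24,-0.336,0.04,0,0,0],[-0.28,-0.392,0.048,0,0,0],[-0.304,-0.432,0.054,0,0,0]]

```text
time_s: 1.93
position: [0.4214, 0.0869, 0.1471]
tcp_rot: [[-0.971, 0.237, 0.003], [0.237, 0.971, -0.001], [-0.003, -0.0, -1.0]]
force: [0.5, 0.8, 0.2]
opening: 0.518
grasp_force: 0.0
```

Call:
play_rows:
  motion:
    - [[-0.04,-0.056,0.006,0,0,0],[-0.08,-0.112,0.012,0,0,0],[-0.12,-0.168,0.02,0,0,0],[-0.16,-0.224,0.026,0,0,0],[-0.2,-0.28,0.034,0,0,0],[-0.24,-0.336,0.04,0,0,0],[-0.304,-0.432,0.054,0,0,0],[-0.304,-0.432,0.054,0,0,0]]

```text
time_s: 2.6
position: [0.5192, -0.1618, 0.1199]
tcp_rot: [[-0.971, 0.238, 0.005], [0.238, 0.971, -0.004], [-0.005, -0.003, -1.0]]
force: [1.2, -0.7, -0.6]
opening: 0.518
grasp_force: 0.0
```

```bash
cat >> h.py <<'E'
BED=np.array([0.598,-0.180,-0.23738])
def st():
    from rig import bot
    s=bot.read_state(); c,n=np.cos(BED[2]),np.sin(BED[2]); M=np.array([[c,n,0],[-n,c,0],[0,0,1]])
    p=M@(s["position"]-[BED[0],BED[1],0]); R=M@s["tcp_rot"]; tip=p+R[:,2]*.017
    print("t",round(s["time_s"],2),"tcp bed mm",(p*1e3).round(1),"tip",(tip*1e3).round(1),"F bed",(M@s["force"]).round(1),"R",R.round(3).tolist(),"open",round(s["opening"],3),"gf",s["grasp_force"])
E
python3 - <<'E'
from h import *; st()
from rig import imaging,finder
import cv2
d=imaging.capture("wrist"); np.savez("w1.npz",**d); cv2.imwrite("pics/w1.png",d["frame"][:,:,::-1])
B=np.array([(68,72,30),(68,-72,30),(-112,72,30),(-112,-72,30),(0,48,18),(0,-48,18),(-59.4,45,22),(-21.4,45,22),(-59.4,-45,22),(-21.4,-45,22)])/1e3
print(proj(d,bed(BED,B)).round(0).tolist())
E
```

```text
t 2.6 tcp bed mm [-80.8  -0.9 119.9] tip [-80.7  -0.9 102.9] F bed [ 1.3 -0.4 -0.6] R [[-1.0, 0.003, 0.005], [0.003, 1.0, -0.003], [-0.005, -0.003, -1.0]] open 0.518 gf 0.0
[[323.0, 318.0], [196.0, 318.0], [333.0, 160.0], [185.0, 161.0], [302.0, 259.0], [216.0, 259.0], [302.0, 209.0], [301.0, 243.0], [216.0, 210.0], [218.0, 243.0]]
```

View pics/w1.png

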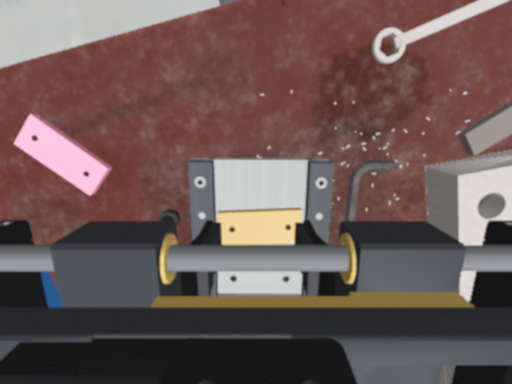

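The wrist view shows the bed front edge at row 159 (columns 190–332) and the plate's near edge at about row 210. Both match the prediction to about 2 px. I'll lower the fingers behind the plate.

To row units: 0.086 m / 0.5 = 0.172, 0.08 m / 0.5 = 0.16.

Call:
play_rows:
  motion:
    - [[0,0.004,0.05,0,0,0],[0,0.004,0.1,0,0,0],[0,0.004,0.14,0,0,0],[0,0.004,0.16,0,0,0],[0,0.004,0.172,0,0,0],[0,0.004,0.172,0,0,0]]

```text
time_s: 3.15
position: [0.516, -0.1535, 0.0331]
tcp_rot: [[-0.972, 0.235, -0.002], [0.235, 0.972, 0.001], [0.002, 0.001, -1.0]]
force: [0.8, 0.3, 0.3]
opening: 0.519
grasp_force: 0.0
```

To row units: -0.025 m / 0.5 = -0.05, -0.023 m / 0.5 = -0.046.

Call:
play_rows:
  motion:
    - [[-0.008,0,0,0,0,0],[-0.016,0,0,0,0,0],[-0.022,0,0,0,0,0],[-0.028,0,0,0,0,0],[-0.034,0,0,0,0,0],[-0.04,0,0,0,0,0],[-0.046,0,0,0,0,0],[-0.05,0,0,0,0,0]]

```text
time_s: 3.82
position: [0.5414, -0.1604, 0.034]
tcp_rot: [[-0.972, 0.236, 0.0], [0.236, 0.972, -0.0], [-0.0, -0.0, -1.0]]
force: [-0.1, 0.3, -0.1]
opening: 0.518
grasp_force: 0.0
```

```bash
python3 -c "
from h import *; st()"
```

```text
t 3.82 tcp bed mm [-59.6   5.8  34. ] tip [-59.6   5.8  17. ] F bed [-0.2  0.3 -0.1] R [[-1.0, 0.001, 0.0], [0.001, 1.0, -0.0], [-0.0, -0.0, -1.0]] open 0.518 gf 0.0
```

To row units: -0.009 m / 0.5 = -0.018, -0.004 m / 0.5 = -0.008.

Call:
play_rows:
  motion:
    - [[-0.004,-0.008,0,0,0,0],[-0.006,-0.008,0,0,0,0],[-0.008,-0.008,0,0,0,0],[-0.01,-0.008,0,0,0,0],[-0.012,-0.008,0,0,0,0],[-0.014,-0.008,0,0,0,0],[-0.016,-0.008,0,0,0,0],[-0.018,-0.008,0,0,0,0]]

```text
time_s: 4.48
position: [0.5488, -0.1662, 0.0339]
tcp_rot: [[-0.972, 0.236, -0.0], [0.236, 0.972, 0.0], [0.0, 0.0, -1.0]]
force: [-0.0, 0.6, -0.1]
opening: 0.519
grasp_force: 0.0
```

Run:
```python
from h import *; st()
from rig import imaging
import cv2
d=imaging.capture("scene"); a=d["frame"][140:260,170:330,::-1]; cv2.imwrite("pics/s2.png",cv2.resize(a,None,fx=4,fy=4,interpolation=cv2.INTER_CUBIC))
```

```text
t 4.48 tcp bed mm [-51.1   1.9  33.9] tip [-51.1   1.9  16.9] F bed [-0.2  0.6 -0.1] R [[-1.0, 0.0, -0.0], [0.0, 1.0, 0.0], [0.0, 0.0, -1.0]] open 0.519 gf 0.0
```

View pics/s2.png

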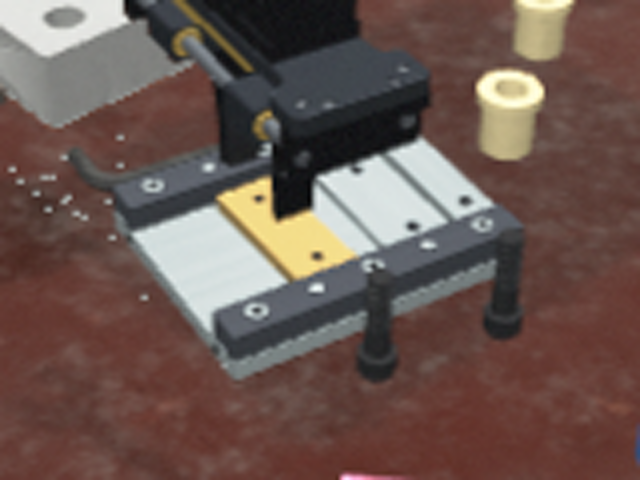

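Run:
```python
from h import *
d=np.load("scene0.npz")
g=lambda L:((proj(d,bed(BED,np.array(L)/1e3))-[170,140])*4).round(0).tolist()
print("plate@-40",g([(-59,45,22),(-59,-45,22),(-21,-45,22),(-21,45,22)]))
print("tip right finger",g([(-60.5,-20.5,17),(-60.5,-35.5,17),(-41.5,-20.5,17),(-41.5,-35.5,17)]))
print("same z 40",g([(-60.5,-35.5,40),(-41.5,-35.5,40)]))
print("floor front",g([(-112,48,12),(-112,-48,12),(-112,-72,30),(68,-72,30)]), "step",g([(0,48,18),(0,-48,18)]))
print("cam",-d["R"].T@d["t"])
```

```text
plate@-40 [[213.0, 198.0], [294.0, 289.0], [355.0, 265.0], [272.0, 177.0]]
tip right finger [[268.0, 271.0], [282.0, 287.0], [299.0, 259.0], [313.0, 275.0]]
same z 40 [[282.0, 253.0], [314.0, 242.0]]
floor front [[126.0, 239.0], [208.0, 341.0], [230.0, 343.0], [521.0, 228.0]] step [[300.0, 169.0], [391.0, 261.0]]
cam [ 0.08896445 -0.66429795  0.5782163 ]
```

The scene crop shows the right finger's tip at about crop (293,215), where I predicted about (297,280), and there is no contact force. The tips seem higher than the stated geometry gives, so I'll check from above.

Run:
```python
from h import *; st()
from rig import imaging
import cv2
d=imaging.capture("top"); np.savez("t3.npz",**d); a=d["frame"][90:290,180:380,::-1]; a=cv2.resize(a,None,fx=2.9,fy=2.9,interpolation=cv2.INTER_CUBIC)
d2=imaging.capture("scene"); np.savez("s3.npz",**d2)
g=lambda L:((proj(d,bed(BED,np.array(L)/1e3))-[180,90])*2.9).round(0)
for p in g([(-51,2,17),(-51,-28,17),(-51,32,17),(-51,2,90),(-51,-93,90),(-51,97,90)]): cv2.circle(a,tuple(int(v) for v in p),3,(0,0,255),-1)
cv2.imwrite("pics/t3.png",a)
```

```text
t 4.53 tcp bed mm [-50.8   1.9  33.9] tip [-50.8   1.9  16.9] F bed [ 0.9  0.5 -0.8] R [[-1.0, 0.0, 0.0], [0.0, 1.0, -0.0], [-0.0, -0.0, -1.0]] open 0.519 gf 0.0
```

View pics/t3.png

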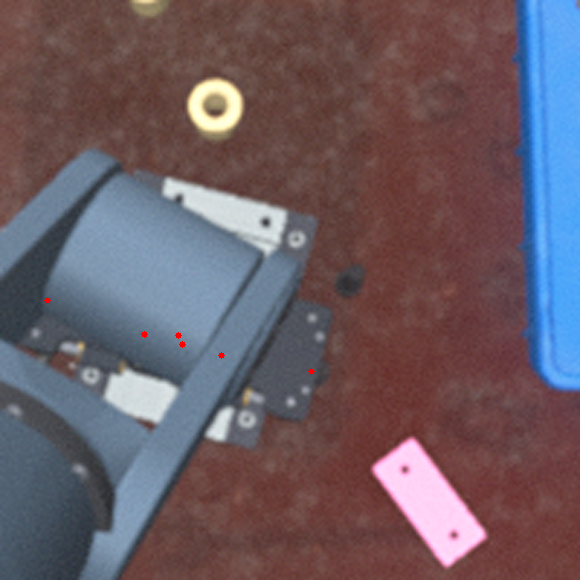

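To row units: 0.034 m / 0.5 = 0.068, 0.03 m / 0.5 = 0.06.

Call:
play_rows:
  motion:
    - [[0.02,0,0,0,0,0],[0.04,0,0,0,0,0],[0.06,0,0,0,0,0],[0.068,0,0,0,0,0],[0.068,0,0.002,0,0,0],[0.068,0,0.004,0,0,0],[0.068,0,0.006,0,0,0],[0.068,0,0.006,0,0,0]]

```text
time_s: 5.3
position: [0.5164, -0.1585, 0.0307]
tcp_rot: [[-0.972, 0.236, 0.001], [0.236, 0.972, -0.0], [-0.001, -0.0, -1.0]]
force: [-0.1, 0.7, -0.6]
opening: 0.518
grasp_force: 0.0
```

Run:
```python
from h import *; st()
from rig import imaging
import cv2
w=imaging.capture("wrist");np.savez("w4.npz",**w)
d=imaging.capture("scene"); np.savez("s4.npz",**d)
a=d["frame"][120:260,170:330,::-1]; a=cv2.resize(a,None,fx=4,fy=4,interpolation=cv2.INTER_CUBIC)
b=w["frame"][100:384,150:380,::-1]; b=cv2.resize(b,None,fx=1.6,fy=1.6)
h=max(a.shape[0],b.shape[0]); o=np.zeros((h,min(800,a.shape[1]+b.shape[1]),3),np.uint8)
o=np.zeros((600,800,3),np.uint8); o[:560,:500]=a[:,:500]; o[:b.shape[0],500:]=b[:,:300]
cv2.imwrite("pics/s4.png",o)
```

```text
t 5.3 tcp bed mm [-84.4   1.7  30.7] tip [-84.4   1.7  13.7] F bed [-0.3  0.7 -0.6] R [[-1.0, 0.0, 0.001], [0.0, 1.0, -0.0], [-0.001, -0.0, -1.0]] open 0.518 gf 0.0
```

View pics/s4.png

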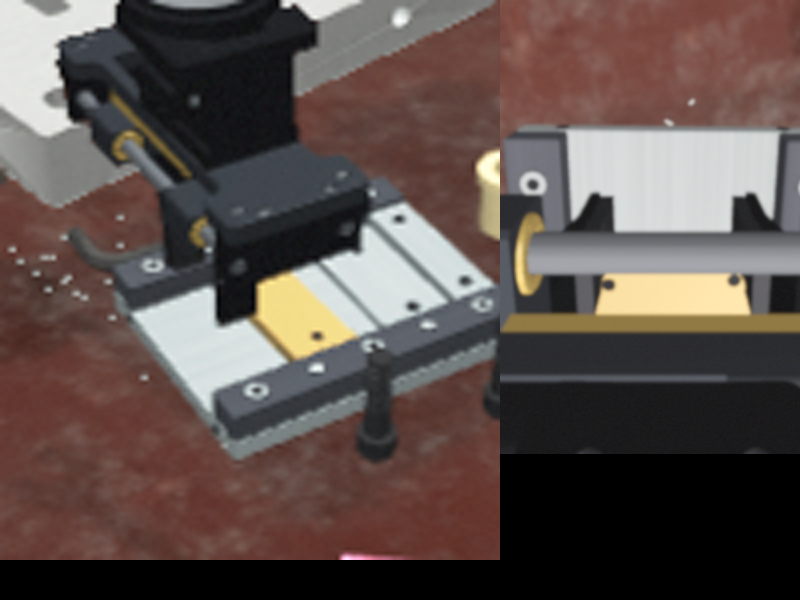

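Run:
```python
from h import *
d=np.load("w4.npz"); K=d["camera_matrix"]; R=d["R"];t=d["t"]
print("cam pos",(-R.T@t).round(3),"f",K[0,0], "fwd",R[2].round(3))
g=lambda L:proj(d,bed(BED,np.array(L)/1e3)).round(1).tolist()
print("rail inner front z30",g([(-112,-48,30),(-112,48,30)]),"z12",g([(-112,-48,12),(-112,48,12)]))
print("holes plate",g([(-40,-30,22),(-40,30,22)]))
print("tips inner",g([(-84,2-22.5,13.7),(-84,2+22.5,13.7)]), g([(-84,2-22.5,59),(-84,2+22.5,59)]))
print("tips front/back inner",g([(-93.5,2-22.5,13.7),(-93.5,2+22.5,13.7)]),g([(-93.5,2-22.5,59),(-93.5,2+22.5,59)]))
s=np.load("s4.npz")
h=lambda L:((proj(s,bed(BED,np.array(L)/1e3))-[170,120])*4).round(0).tolist()
print("scene right tip z14",h([(-93.5,-20,13.7),(-93.5,-35,13.7),(-74.5,-35,13.7)]),"z55",h([(-93.5,-20,55),(-93.5,-35,55),(-74.5,-35,55)]))
print("body bottom",h([(-122,-93,83),(-47,-93,83),(-122,97,83)]))
```

```text
cam pos [ 0.449 -0.143  0.215] f 281.96166844741913 fwd [ 0.248 -0.06  -0.967]
rail inner front z30 [[184.5, 184.8], [327.4, 184.8]] z12 [[190.6, 179.4], [321.5, 179.4]]
holes plate [[216.9, 274.4], [295.4, 274.4]]
tips inner [[228.9, 216.3], [288.6, 216.3]] [[221.4, 241.3], [296.7, 241.3]]
tips front/back inner [[228.5, 204.2], [289.0, 204.2]] [[220.9, 226.4], [297.3, 226.3]]
scene right tip z14 [[214.0, 375.0], [227.0, 392.0], [259.0, 380.0]] z55 [[212.0, 315.0], [226.0, 331.0], [258.0, 319.0]]
body bottom [[230.0, 374.0], [366.0, 322.0], [62.0, 174.0]]
```

The wrist and scene views agree with the bed and arm pose. However, the visible fingertips sit at z≈59 mm where the stated TCP gives 14 mm, so the real tips are about 45 mm short of it. I'll go down carefully and find the floor by force.

To row units: 0.034 m / 0.5 = 0.068, 0.031 m / 0.5 = 0.062.

Call:
play_rows:
  motion:
    - [[0,0,0.012,0,0,0],[0,0,0.024,0,0,0],[0,0,0.036,0,0,0],[0,0,0.046,0,0,0],[0,0,0.054,0,0,0],[0,0,0.062,0,0,0],[0,0,0.068,0,0,0],[0,0,0.068,0,0,0]]

```text
time_s: 6.07
position: [0.5153, -0.158, -0.0039]
tcp_rot: [[-0.972, 0.236, -0.001], [0.236, 0.972, 0.001], [0.001, 0.0, -1.0]]
force: [-0.3, 0.7, -0.6]
opening: 0.516
grasp_force: 0.0
```

To row units: 0.004 m / 0.5 = 0.008, 0.001 m / 0.5 = 0.002.

Call:
play_rows:
  motion:
    - [[0,0,0.002,0,0,0],[0,0,0.004,0,0,0],[0,0,0.006,0,0,0],[0,0,0.008,0,0,0],[0,0,0.008,0,0,0]]

```text
time_s: 6.48
position: [0.5156, -0.1581, -0.0072]
tcp_rot: [[-0.972, 0.236, -0.0], [0.236, 0.972, 0.0], [0.0, 0.0, -1.0]]
force: [-1.1, -0.2, 0.8]
opening: 0.518
grasp_force: 0.0
```

To row units: 0.003 m / 0.5 = 0.006, 0.002 m / 0.5 = 0.004.

Call:
play_rows:
  motion:
    - [[0,0,0.002,0,0,0],[0,0,0.004,0,0,0],[0,0,0.006,0,0,0],[0,0,0.006,0,0,0]]

```text
time_s: 6.82
position: [0.5158, -0.1582, -0.0093]
tcp_rot: [[-0.972, 0.236, 0.0], [0.236, 0.972, -0.0], [-0.0, -0.0, -1.0]]
force: [-1.9, 0.8, 6.8]
opening: 0.518
grasp_force: 3.5
```

Floor contact comes at TCP z≈-9 mm, so the tips are about 21 mm behind the reported TCP. I'll raise 5 mm and push.

To row units: -0.025 m / 0.5 = -0.05, -0.022 m / 0.5 = -0.044.

Call:
play_rows:
  motion:
    - [[0,0,-0.006,0,0,0],[0,0,-0.011,0,0,0],[-0.01,0,-0.011,0,0,0],[-0.02,0,-0.011,0,0,0],[-0.03,0,-0.011,0,0,0],[-0.038,0,-0.011,0,0,0],[-0.044,0,-0.011,0,0,0],[-0.05,0,-0.011,0,0,0]]

```text
time_s: 7.48
position: [0.5385, -0.1633, -0.005]
tcp_rot: [[-0.972, 0.235, -0.004], [0.235, 0.972, 0.002], [0.004, 0.001, -1.0]]
force: [-3.8, 1.1, 3.2]
opening: 0.516
grasp_force: 2.0
```

To row units: -0.009 m / 0.5 = -0.018, -0.004 m / 0.5 = -0.008.

Call:
play_rows:
  motion:
    - [[-0.004,0,0,0,0,0],[-0.008,0,0,0,0,0],[-0.012,0,0,0,0,0],[-0.014,0,0,0,0,0],[-0.016,0,0,0,0,0],[-0.018,0,0,0,0,0]]

```text
time_s: 7.98
position: [0.5489, -0.1662, -0.0048]
tcp_rot: [[-0.972, 0.236, 0.0], [0.236, 0.972, -0.0], [-0.0, -0.0, -1.0]]
force: [-1.3, 1.1, -0.8]
opening: 0.516
grasp_force: 0.6
```

```bash
sed -i 's/\*.017/*-.021/' h.py; python3 -c "
from h import *; st()"
```

```text
t 7.98 tcp bed mm [-51.    1.8  -4.8] tip [-51.    1.8  16.2] F bed [-1.5  0.8 -0.8] R [[-1.0, 0.001, 0.0], [0.001, 1.0, -0.0], [-0.0, -0.0, -1.0]] open 0.516 gf 0.5795564688742161
```

To row units: -0.003 m / 0.5 = -0.006, -0.001 m / 0.5 = -0.002.

Call:
play_rows:
  motion:
    - [[-0.002,0,0,0,0,0],[-0.004,0,0,0,0,0],[-0.006,0,0,0,0,0],[-0.006,0,0,0,0,0]]

```text
time_s: 8.32
position: [0.5519, -0.167, -0.0046]
tcp_rot: [[-0.972, 0.236, 0.0], [0.236, 0.972, -0.0], [-0.0, -0.0, -1.0]]
force: [-1.0, 1.3, -0.3]
opening: 0.518
grasp_force: 0.5
```

To row units: -0.0015 m / 0.5 = -0.003, -0.001 m / 0.5 = -0.002.

Call:
play_rows:
  motion:
    - [[-0.001,0,0,0,0,0],[-0.002,0,0,0,0,0],[-0.003,0,0,0,0,0],[-0.003,0,0,0,0,0]]

```text
time_s: 8.65
position: [0.552, -0.1669, -0.0046]
tcp_rot: [[-0.972, 0.236, -0.002], [0.236, 0.972, 0.001], [0.002, 0.0, -1.0]]
force: [-4.6, -0.2, 2.1]
opening: 0.515
grasp_force: 2.1
```

To row units: -0.002 m / 0.5 = -0.004, -0.0014 m / 0.5 = -0.0028.

Call:
play_rows:
  motion:
    - [[-0.0014,0,0,0,0,0],[-0.0028,0,0,0,0,0],[-0.004,0,0,0,0,0],[-0.004,0,0,0,0,0]]

```text
time_s: 8.98
position: [0.5522, -0.1667, -0.0048]
tcp_rot: [[-0.972, 0.236, -0.006], [0.236, 0.972, 0.002], [0.006, 0.001, -1.0]]
force: [-7.2, 1.1, 4.8]
opening: 0.518
grasp_force: 3.7
```

Run:
```python
from h import *; st()
from rig import imaging
import cv2
d=imaging.capture("scene"); a=d["frame"][130:250,190:320,::-1]; cv2.imwrite("pics/s5.png",cv2.resize(a,None,fx=5,fy=5,interpolation=cv2.INTER_CUBIC))
```

```text
t 8.98 tcp bed mm [-47.6   2.1  -4.8] tip [-47.5   2.1  16.2] F bed [-7.3 -0.6  4.8] R [[-1.0, 0.001, -0.006], [0.0, 1.0, 0.001], [0.006, 0.001, -1.0]] open 0.518 gf 3.66243202239275
```

View pics/s5.png

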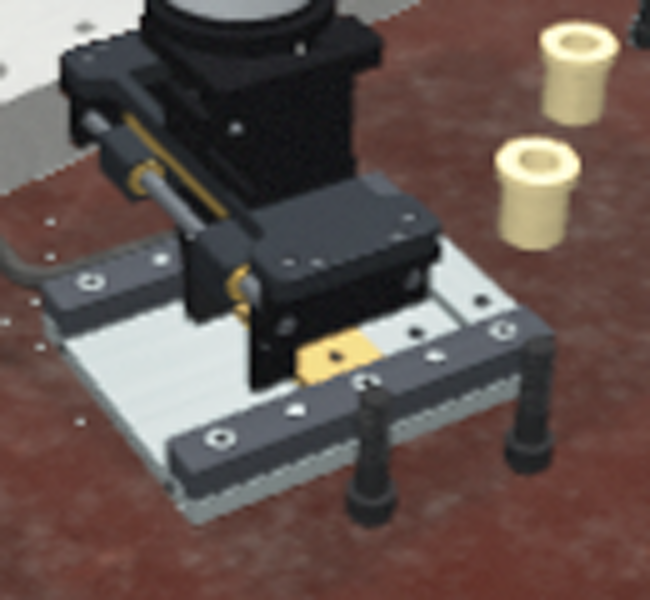

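The plate's near edge is behind the fingers and its far edge is at the step (crop (340,360)), with a 7 N squeeze. Now I'll compute the arc rows.

```bash
cat > arc.py <<'E'
import numpy as np
# command pose (bed mm x,z, beta deg) for plate angle th, inward offset de
def pose(th,de,be):
    t=np.radians(th); u=np.array([-np.cos(t),np.sin(t)]); v=np.array([np.sin(t),np.cos(t)])
    C=(np.array([0,18])+38*u-1.8*v) if th<=90 else (np.array([4,18])+38*u-5.8*v)
    C=C-de*u
    b=np.radians(be); o=np.array([9.6*np.cos(b)+21*np.sin(b),21*np.cos(b)-9.6*np.sin(b)])
    return C-o
def rows(start,lst):
    p0=pose(*start); b=np.radians(start[2]); out=[]
    tx=np.array([-np.cos(b),np.sin(b)]); tz=np.array([-np.sin(b),-np.cos(b)])
    for s in lst:
        d=pose(*s)-p0; out.append([round(d@tx/1e3,4),0,round(d@tz/1e3,4),0,round(s[2]-start[2],1),0])
    print(out)
E
python3 - <<'E'
from arc import *
rows((0,3.5,0),[(0,4.5,0),(2,5,0),(5,5,1),(8,5,2),(11,5,3),(14,5,4),(17,5,5),(20,5,6)])
E
```

```text
[[np.float64(-0.001), 0, np.float64(0.0), 0, 0, 0], [np.float64(-0.0015), 0, np.float64(-0.0012), 0, 0, 0], [np.float64(-0.0011), 0, np.float64(-0.0031), 0, 1, 0], [np.float64(-0.0008), 0, np.float64(-0.005), 0, 2, 0], [np.float64(-0.0007), 0, np.float64(-0.0069), 0, 3, 0], [np.float64(-0.0006), 0, np.float64(-0.0088), 0, 4, 0], [np.float64(-0.0006), 0, np.float64(-0.0106), 0, 5, 0], [np.float64(-0.0007), 0, np.float64(-0.0125), 0, 6, 0]]
```

To row units: -0.005 m / 0.5 = -0.01, -0.0031 m / 0.5 = -0.0062, 2 degrees / 120 = 0.0167.

Call:
play_rows:
  motion:
    - [[-0.002,0,0,0,0,0],[-0.003,0,-0.0024,0,0,0],[-0.0022,0,-0.0062,0,0.0083,0],[-0.0016,0,-0.01,0,0.0167,0]]

```text
time_s: 9.37
position: [0.5519, -0.1664, -0.0005]
tcp_rot: [[-0.971, 0.236, -0.042], [0.236, 0.972, 0.012], [0.044, 0.001, -0.999]]
force: [-6.9, 0.4, -0.5]
opening: 0.515
grasp_force: 3.4
```

```bash
python3 -c "
from h import *; st()"
```

```text
t 9.37 tcp bed mm [-48.    2.3  -0.5] tip [-47.1   2.3  20.5] F bed [-6.8 -1.2 -0.5] R [[-0.999, 0.001, -0.044], [0.001, 1.0, 0.001], [0.044, 0.001, -0.999]] open 0.515 gf 3.446209807880223
```

```bash
cat > chk.py <<'E'
from h import *; st()
from rig import imaging,finder
import cv2
d=imaging.capture("scene"); 
for r in finder.outline_of("scene","wear_plate"):
    m=r["pixels"]; y,x=np.nonzero(m)
    if x.mean()<0 or y.mean()>250: continue
    print("conf",r["confidence"],"n",m.sum(),"rows",[(int(c),int(y[x==c].min()),int(y[x==c].max())) for c in range(x.min(),x.max()+1,3) if (x==c).any()])
f=d["frame"].astype(int); m=(f[:,:,0]-f[:,:,2]>60)&(f[:,:,0]>120); m[:,:225]=0; m[:160]=0;m[230:]=0;m[:,290:]=0
y,x=np.nonzero(m); print("colour",m.sum(),[(c,int(y[x==c].min()),int(y[x==c].max())) for c in range(x.min(),x.max()+1,2) if (x==c).any()])
# predicted side view corners at right end y=-45 for angle th about step edge
for th in [0,8,15,25,40,60,80,90]:
    t=np.radians(th);u=np.array([-np.cos(t),np.sin(t)]);v=np.array([np.sin(t),np.cos(t)])
    L=[(0+a*u+h*v) for a,h in [(38,-6),(38,4),(0,4)]]
    print(th,proj(d,bed(BED,np.array([(p[0],-45,p[1]+18) for p in L])/1e3)).round(0).tolist())
E
python3 chk.py
```

```text
t 9.37 tcp bed mm [-48.    2.3  -0.5] tip [-47.1   2.3  20.5] F bed [-6.8 -1.2 -0.5] R [[-0.999, 0.001, -0.044], [0.001, 1.0, 0.001], [0.044, 0.001, -0.999]] open 0.515 gf 3.446209807880223
conf 0.59 n 158 rows [(237, 189, 192), (240, 189, 193), (249, 203, 205), (252, 197, 206), (255, 196, 205), (258, 195, 204), (261, 195, 203), (264, 198, 202)]
colour 144 [(234, 168, 168), (238, 182, 191), (240, 181, 181), (250, 198, 205), (252, 197, 205), (254, 196, 205), (256, 195, 204), (258, 195, 203), (260, 195, 203), (262, 197, 202), (264, 199, 201)]
0 [[252.0, 212.0], [252.0, 209.0], [267.0, 203.0]]
8 [[252.0, 211.0], [252.0, 207.0], [267.0, 203.0]]
15 [[252.0, 209.0], [253.0, 205.0], [267.0, 203.0]]
25 [[252.0, 206.0], [254.0, 202.0], [268.0, 203.0]]
40 [[254.0, 202.0], [257.0, 199.0], [268.0, 203.0]]
60 [[258.0, 197.0], [261.0, 194.0], [268.0, 203.0]]
80 [[263.0, 193.0], [267.0, 191.0], [268.0, 204.0]]
90 [[265.0, 192.0], [269.0, 190.0], [269.0, 204.0]]
```

Run:
```python
from arc import *
rows((8,5,2),[(10,6,2),(12,6.5,3),(14,6.5,3),(17,6.5,4),(20,6.5,5),(23,6.5,6),(26,6.5,7)])
```

```text
[[np.float64(-0.0011), 0, np.float64(-0.001), 0, 0, 0], [np.float64(-0.0013), 0, np.float64(-0.0022), 0, 1, 0], [np.float64(-0.0015), 0, np.float64(-0.0033), 0, 1, 0], [np.float64(-0.0014), 0, np.float64(-0.0051), 0, 2, 0], [np.float64(-0.0014), 0, np.float64(-0.0069), 0, 3, 0], [np.float64(-0.0015), 0, np.float64(-0.0087), 0, 4, 0], [np.float64(-0.0017), 0, np.float64(-0.0104), 0, 5, 0]]
```

To row units: -0.0104 m / 0.5 = -0.0208, -0.0087 m / 0.5 = -0.0174, 5 degrees / 120 = 0.0417.

Call:
play_rows:
  motion:
    - [[-0.0022,0,-0.002,0,0,0],[-0.0026,0,-0.0044,0,0.0083,0],[-0.003,0,-0.0066,0,0.0083,0],[-0.0028,0,-0.0102,0,0.0167,0],[-0.0028,0,-0.0138,0,0.025,0],[-0.003,0,-0.0174,0,0.0333,0],[-0.0034,0,-0.0208,0,0.0417,0]]

```text
time_s: 10.05
position: [0.5524, -0.1666, 0.01]
tcp_rot: [[-0.963, 0.236, -0.13], [0.233, 0.972, 0.033], [0.135, 0.001, -0.991]]
force: [-9.5, 0.7, 2.3]
opening: 0.516
grasp_force: 4.8
```

```bash
python3 chk.py | head -3
```

```text
t 10.05 tcp bed mm [-47.5   2.3  10. ] tip [-44.7   2.3  30.8] F bed [-9.4 -1.6  2.3] R [[-0.991, 0.001, -0.135], [0.0, 1.0, 0.001], [0.135, 0.001, -0.991]] open 0.516 gf 4.80114088015398
conf 0.59 n 187 rows [(238, 184, 189), (241, 182, 190), (253, 192, 204), (256, 191, 204), (259, 193, 203), (262, 196, 202)]
colour 213 [(238, 160, 188), (240, 162, 191), (242, 177, 188), (244, 174, 175), (246, 174, 174), (250, 201, 201), (252, 192, 204), (254, 191, 204), (256, 191, 203), (258, 192, 202), (260, 194, 202), (262, 196, 202), (264, 198, 201), (266, 200, 200)]
```

Run:
```python
from arc import *
rows((26,6.5,7),[(29,6.5,8),(32,6.5,9),(35,6.5,10),(38,6.5,11),(41,6.5,12),(44,6.5,13),(47,6.5,14),(50,6.5,15)])
```

```text
[[np.float64(-0.0001), 0, np.float64(-0.0017), 0, 1, 0], [np.float64(-0.0003), 0, np.float64(-0.0035), 0, 2, 0], [np.float64(-0.0006), 0, np.float64(-0.0052), 0, 3, 0], [np.float64(-0.001), 0, np.float64(-0.0068), 0, 4, 0], [np.float64(-0.0015), 0, np.float64(-0.0085), 0, 5, 0], [np.float64(-0.002), 0, np.float64(-0.0101), 0, 6, 0], [np.float64(-0.0026), 0, np.float64(-0.0116), 0, 7, 0], [np.float64(-0.0033), 0, np.float64(-0.0132), 0, 8, 0]]
```

To row units: -0.0132 m / 0.5 = -0.0264, -0.0116 m / 0.5 = -0.0232, 8 degrees / 120 = 0.0667.

Call:
play_rows:
  motion:
    - [[-0.0002,0,-0.0034,0,0.0083,0],[-0.0006,0,-0.007,0,0.0167,0],[-0.0012,0,-0.0104,0,0.025,0],[-0.002,0,-0.0136,0,0.0333,0],[-0.003,0,-0.017,0,0.0417,0],[-0.004,0,-0.0202,0,0.05,0],[-0.0052,0,-0.0232,0,0.0583,0],[-0.0066,0,-0.0264,0,0.0667,0]]

```text
time_s: 10.82
position: [0.557, -0.1677, 0.0241]
tcp_rot: [[-0.935, 0.236, -0.264], [0.226, 0.972, 0.065], [0.272, 0.001, -0.962]]
force: [-10.1, 1.2, 7.8]
opening: 0.518
grasp_force: 6.5
```

```bash
python3 chk.py | head -3
python3 - <<'E'
from arc import *
rows((50,6.5,15),[(53,6.5,16),(56,6.5,17),(59,6.5,18),(62,6.5,19),(65,6.5,20),(68,6.5,21),(71,6.5,22),(74,6.5,22)])
E
```

```text
t 10.82 tcp bed mm [-42.7   2.3  24.1] tip [-37.    2.3  44.3] F bed [-10.1  -1.2   7.8] R [[-0.962, 0.0, -0.272], [0.0, 1.0, 0.001], [0.272, 0.001, -0.962]] open 0.518 gf 6.535036827845033
conf 0.54 n 141 rows [(240, 182, 184), (243, 179, 188), (246, 180, 187), (255, 193, 198), (258, 192, 200), (261, 195, 201), (264, 198, 201)]
colour 145 [(240, 182, 183), (242, 178, 185), (244, 179, 187), (246, 180, 184), (252, 166, 196), (254, 164, 198), (256, 190, 200), (258, 192, 200), (260, 194, 201), (262, 196, 201), (264, 198, 200), (266, 200, 200)]
[[np.float64(-0.0005), 0, np.float64(-0.0016), 0, 1, 0], [np.float64(-0.0012), 0, np.float64(-0.0031), 0, 2, 0], [np.float64(-0.0018), 0, np.float64(-0.0045), 0, 3, 0], [np.float64(-0.0026), 0, np.float64(-0.0059), 0, 4, 0], [np.float64(-0.0034), 0, np.float64(-0.0073), 0, 5, 0], [np.float64(-0.0043), 0, np.float64(-0.0086), 0, 6, 0], [np.float64(-0.0052), 0, np.float64(-0.0098), 0, 7, 0], [np.float64(-0.0066), 0, np.float64(-0.0108), 0, 7, 0]]
```

To row units: -0.0108 m / 0.5 = -0.0216, -0.0098 m / 0.5 = -0.0196, 7 degrees / 120 = 0.0583.

Call:
play_rows:
  motion:
    - [[-0.001,0,-0.0032,0,0.0083,0],[-0.0024,0,-0.0062,0,0.0167,0],[-0.0036,0,-0.009,0,0.025,0],[-0.0052,0,-0.0118,0,0.0333,0],[-0.0068,0,-0.0146,0,0.0417,0],[-0.0086,0,-0.0172,0,0.05,0],[-0.0104,0,-0.0196,0,0.0583,0],[-0.0132,0,-0.0216,0,0.0583,0]]

```text
time_s: 11.58
position: [0.568, -0.1706, 0.0355]
tcp_rot: [[-0.897, 0.236, -0.374], [0.218, 0.972, 0.091], [0.385, 0.0, -0.923]]
force: [-9.3, 3.3, 18.5]
opening: 0.515
grasp_force: 10.2
```

```bash
python3 chk.py | head -3
python3 - <<'E'
from arc import *
rows((74,6.5,22),[(77,6.5,23),(80,6,24),(83,6,25),(86,6,26),(90,6,27),(94,6,28),(98,6,29),(102,6,30)])
E
```

```text
t 11.58 tcp bed mm [-31.4   2.1  35.5] tip [-23.3   2.1  54.9] F bed [-9.8  1.  18.5] R [[-0.923, 0.001, -0.385], [0.0, 1.0, 0.0], [0.385, 0.0, -0.923]] open 0.515 gf 10.23932792013511
conf 0.46 n 178 rows [(243, 177, 180), (246, 176, 184), (249, 177, 186), (255, 190, 193), (258, 189, 196), (261, 189, 199), (264, 192, 201), (267, 197, 200)]
colour 92 [(244, 177, 178), (246, 176, 180), (248, 176, 182), (250, 178, 183), (256, 190, 190), (258, 189, 192), (260, 189, 194), (262, 160, 196), (264, 195, 200), (266, 199, 199)]
[[np.float64(-0.0009), 0, np.float64(-0.0012), 0, 1, 0], [np.float64(-0.0016), 0, np.float64(-0.0028), 0, 2, 0], [np.float64(-0.0026), 0, np.float64(-0.0039), 0, 3, 0], [np.float64(-0.0037), 0, np.float64(-0.005), 0, 4, 0], [np.float64(-0.0054), 0, np.float64(-0.0062), 0, 5, 0], [np.float64(-0.007), 0, np.float64(-0.0075), 0, 6, 0], [np.float64(-0.0087), 0, np.float64(-0.0088), 0, 7, 0], [np.float64(-0.0104), 0, np.float64(-0.0098), 0, 8, 0]]
```

Run:
```python
from arc import *
rows((74,6.5,22),[(77,5.5,23),(80,5,24),(83,4.5,25),(86,4.5,26),(90,4.5,27),(93,4.5,28),(96,4.5,29),(99,4.5,30)])
```

```text
[[np.float64(-0.0003), 0, np.float64(-0.002), 0, 1, 0], [np.float64(-0.0011), 0, np.float64(-0.0037), 0, 2, 0], [np.float64(-0.0019), 0, np.float64(-0.0052), 0, 3, 0], [np.float64(-0.0031), 0, np.float64(-0.0063), 0, 4, 0], [np.float64(-0.0048), 0, np.float64(-0.0076), 0, 5, 0], [np.float64(-0.006), 0, np.float64(-0.0087), 0, 6, 0], [np.float64(-0.0072), 0, np.float64(-0.0097), 0, 7, 0], [np.float64(-0.0085), 0, np.float64(-0.0107), 0, 8, 0]]
```

To row units: -0.0076 m / 0.5 = -0.0152, -0.0063 m / 0.5 = -0.0126, 5 degrees / 120 = 0.0417.

Call:
play_rows:
  motion:
    - [[-0.0006,0,-0.004,0,0.0083,0],[-0.0022,0,-0.0074,0,0.0167,0],[-0.0038,0,-0.0104,0,0.025,0],[-0.0062,0,-0.0126,0,0.0333,0],[-0.0096,0,-0.0152,0,0.0417,0]]

```text
time_s: 12.1
position: [0.5799, -0.1736, 0.0407]
tcp_rot: [[-0.867, 0.236, -0.44], [0.21, 0.972, 0.107], [0.453, -0.0, -0.892]]
force: [-1.3, 0.8, 13.2]
opening: 0.519
grasp_force: 6.5
```

```bash
python3 chk.py | head -3
python3 - <<'E'
from arc import *
rows((90,4.5,27),[(93,4.5,28),(96,4.5,29),(99,4.5,30),(102,4.5,31),(105,4.5,32),(108,4,33),(111,4,34),(114,4,35)])
E
```

```text
t 12.1 tcp bed mm [-19.1   2.   40.7] tip [-9.6  2.  59.4] F bed [-1.4  0.5 13.2] R [[-0.892, 0.001, -0.453], [0.001, 1.0, 0.0], [0.453, -0.0, -0.892]] open 0.519 gf 6.465973112499341
conf 0.89 n 355 rows [(245, 174, 180), (248, 173, 185), (251, 173, 188), (254, 174, 191), (257, 185, 195), (260, 186, 199), (263, 186, 201), (266, 187, 201), (269, 190, 200)]
colour 142 [(246, 175, 183), (250, 173, 186), (252, 173, 182), (254, 174, 189), (256, 176, 190), (258, 187, 187), (260, 187, 196), (262, 186, 187), (264, 186, 200), (266, 186, 200), (268, 188, 199)]
[[np.float64(-0.0011), 0, np.float64(-0.0012), 0, 1, 0], [np.float64(-0.0022), 0, np.float64(-0.0023), 0, 2, 0], [np.float64(-0.0034), 0, np.float64(-0.0034), 0, 3, 0], [np.float64(-0.0047), 0, np.float64(-0.0044), 0, 4, 0], [np.float64(-0.0059), 0, np.float64(-0.0053), 0, 5, 0], [np.float64(-0.0072), 0, np.float64(-0.0066), 0, 6, 0], [np.float64(-0.0086), 0, np.float64(-0.0073), 0, 7, 0], [np.float64(-0.01), 0, np.float64(-0.008), 0, 8, 0]]
```

To row units: -0.01 m / 0.5 = -0.02, -0.0086 m / 0.5 = -0.0172, 8 degrees / 120 = 0.0667.

Call:
play_rows:
  motion:
    - [[-0.0022,0,-0.0024,0,0.0083,0],[-0.0044,0,-0.0046,0,0.0167,0],[-0.0068,0,-0.0068,0,0.025,0],[-0.0094,0,-0.0088,0,0.0333,0],[-0.0118,0,-0.0106,0,0.0417,0],[-0.0144,0,-0.0132,0,0.05,0],[-0.0172,0,-0.0146,0,0.0583,0],[-0.02,0,-0.016,0,0.0667,0]]

```text
time_s: 12.87
position: [0.5942, -0.1772, 0.0423]
tcp_rot: [[-0.8, 0.236, -0.551], [0.194, 0.972, 0.133], [0.567, -0.0, -0.823]]
force: [2.7, 0.0, 9.0]
opening: 0.515
grasp_force: 4.3
```

```bash
python3 chk.py | head -3
```

```text
t 12.87 tcp bed mm [-4.3  1.9 42.3] tip [ 7.6  1.9 59.6] F bed [2.6 0.6 9. ] R [[-0.823, 0.001, -0.567], [0.001, 1.0, 0.0], [0.567, -0.0, -0.823]] open 0.515 gf 4.278004649661398
conf 0.74 n 490 rows [(247, 179, 182), (250, 172, 185), (253, 171, 188), (256, 171, 193), (259, 172, 196), (262, 175, 199), (265, 183, 201), (268, 184, 200), (271, 185, 199), (274, 187, 192)]
colour 344 [(246, 180, 181), (248, 175, 183), (250, 171, 185), (252, 171, 187), (254, 171, 189), (256, 172, 191), (258, 172, 193), (260, 173, 195), (262, 175, 197), (264, 183, 199), (266, 184, 200), (268, 184, 199), (270, 184, 197), (272, 185, 194), (274, 187, 189)]
```

Run:
```python
from arc import *
rows((114,4,35),[(117,4,36),(120,3.5,37),(123,3,38),(126,2,39),(129,1,40),(132,0,40),(135,-1,40),(138,-2,40)])
```

```text
[[np.float64(-0.0013), 0, np.float64(-0.0008), 0, 1, 0], [np.float64(-0.0027), 0, np.float64(-0.0019), 0, 2, 0], [np.float64(-0.0041), 0, np.float64(-0.003), 0, 3, 0], [np.float64(-0.0056), 0, np.float64(-0.0045), 0, 4, 0], [np.float64(-0.0072), 0, np.float64(-0.006), 0, 5, 0], [np.float64(-0.0093), 0, np.float64(-0.0071), 0, 5, 0], [np.float64(-0.0114), 0, np.float64(-0.0081), 0, 5, 0], [np.float64(-0.0137), 0, np.float64(-0.0089), 0, 5, 0]]
```

To row units: -0.0137 m / 0.5 = -0.0274, -0.0114 m / 0.5 = -0.0228, 5 degrees / 120 = 0.0417.

Call:
play_rows:
  motion:
    - [[-0.0026,0,-0.0016,0,0.0083,0],[-0.0054,0,-0.0038,0,0.0167,0],[-0.0082,0,-0.006,0,0.025,0],[-0.0112,0,-0.009,0,0.0333,0],[-0.0144,0,-0.012,0,0.0417,0],[-0.0186,0,-0.0142,0,0.0417,0],[-0.0228,0,-0.0162,0,0.0417,0],[-0.0274,0,-0.0178,0,0.0417,0]]

```text
time_s: 13.63
position: [0.6072, -0.1803, 0.0391]
tcp_rot: [[-0.746, 0.236, -0.623], [0.181, 0.972, 0.151], [0.642, 0.0, -0.767]]
force: [-0.1, -0.3, 0.6]
opening: 0.517
grasp_force: 0.0
```

```bash
python3 chk.py | head -3
```

```text
t 13.63 tcp bed mm [ 9.1  1.8 39.1] tip [22.5  1.8 55.2] F bed [ 0.  -0.3  0.6] R [[-0.767, 0.0, -0.642], [0.0, 1.0, 0.0], [0.642, 0.0, -0.767]] open 0.517 gf 0.0
conf 0.98 n 471 rows [(249, 178, 181), (252, 177, 184), (255, 176, 187), (258, 175, 190), (261, 174, 193), (264, 175, 196), (267, 178, 199), (270, 182, 199), (273, 184, 198), (276, 187, 197), (279, 189, 196), (282, 192, 195)]
colour 384 [(249, 178, 179), (251, 177, 181), (253, 177, 183), (255, 176, 187), (257, 175, 189), (259, 175, 189), (261, 174, 191), (263, 175, 193), (265, 177, 195), (267, 178, 198), (269, 181, 199), (271, 182, 198), (273, 184, 198), (275, 186, 197), (277, 188, 196), (279, 190, 195), (281, 192, 195), (283, 194, 194)]
```

The plate has fallen onto the seat and the tool is free. I'll retract up and back and bring the tool upright.

To row units: 0.05 m / 0.5 = 0.1, 0.048 m / 0.5 = 0.096, -40 degrees / 120 = -0.3333.

Call:
play_rows:
  motion:
    - [[0.016,0,-0.006,0,0,0],[0.032,0,-0.01,0,-0.05,0],[0.048,0,-0.012,0,-0.1,0],[0.064,0,-0.012,0,-0.15,0],[0.08,0,-0.006,0,-0.2,0],[0.096,0,0.002,0,-0.25,0],[0.1,0,0.006,0,-0.3,0],[0.1,0,0.006,0,-0.3333,0]]

```text
time_s: 14.4
position: [0.5647, -0.1695, 0.0712]
tcp_rot: [[-0.972, 0.236, 0.003], [0.236, 0.972, -0.001], [-0.003, -0.0, -1.0]]
force: [-0.6, 0.3, -0.7]
opening: 0.515
grasp_force: 0.0
```

Run:
```python
from h import *; st()
from rig import imaging
import cv2
d=imaging.capture("wrist"); d2=imaging.capture("scene"); np.savez("w6.npz",**d)
a=cv2.resize(d["frame"][130:384,150:380,::-1],None,fx=1.7,fy=1.7); b=cv2.resize(d2["frame"][140:240,210:310,::-1],None,fx=4,fy=4,interpolation=cv2.INTER_CUBIC)
o=np.zeros((440,800,3),np.uint8); o[:a.shape[0],:a.shape[1]]=a; o[:400,400:]=b; cv2.imwrite("pics/s6.png",o)
```

```text
t 14.4 tcp bed mm [-34.8   2.3  71.2] tip [-34.9   2.3  92.2] F bed [-0.6  0.1 -0.7] R [[-1.0, 0.001, 0.003], [0.001, 1.0, -0.0], [-0.003, -0.0, -1.0]] open 0.515 gf 0.0
```

View pics/s6.png

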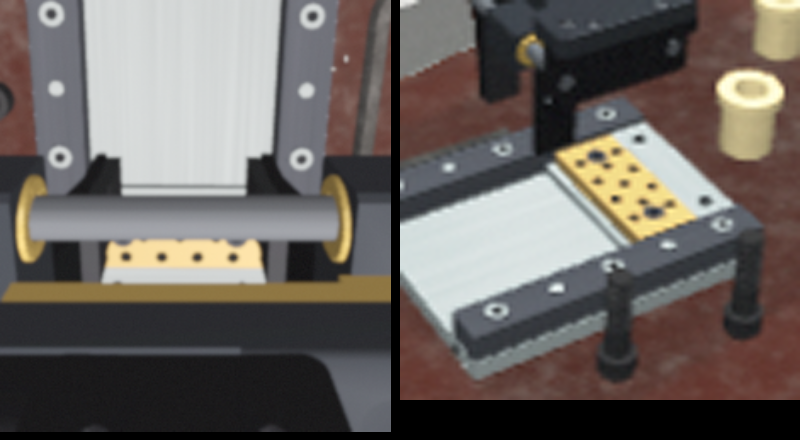

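The right view shows the plate on the seat, plugged face up, nearly home, with a small strip of seat visible in front of it (620,225). I'll lower the fingers in front of it and push it home.

To row units: 0.0705 m / 0.5 = 0.141, 0.07 m / 0.5 = 0.14.

Call:
play_rows:
  motion:
    - [[0,-0.002,0.04,0,0,0],[0,-0.002,0.08,0,0,0],[0,-0.002,0.11,0,0,0],[0,-0.002,0.13,0,0,0],[0,-0.002,0.14,0,0,0],[0,-0.002,0.141,0,0,0],[0,-0.002,0.141,0,0,0]]

```text
time_s: 15.08
position: [0.5679, -0.1719, -0.0013]
tcp_rot: [[-0.972, 0.236, -0.0], [0.236, 0.972, -0.0], [-0.0, -0.0, -1.0]]
force: [0.2, 0.2, -0.3]
opening: 0.515
grasp_force: 0.0
```

To row units: -0.025 m / 0.5 = -0.05, -0.023 m / 0.5 = -0.046.

Call:
play_rows:
  motion:
    - [[-0.008,0,0,0,0,0],[-0.016,0,0,0,0,0],[-0.024,0,0,0,0,0],[-0.032,0,0,0,0,0],[-0.04,0,0,0,0,0],[-0.046,0,0,0,0,0],[-0.05,0,0,0,0,0],[-0.05,0,0,0,0,0]]

```text
time_s: 15.75
position: [0.5922, -0.1778, -0.0012]
tcp_rot: [[-0.972, 0.236, 0.001], [0.236, 0.972, -0.0], [-0.001, -0.0, -1.0]]
force: [0.8, -0.2, -0.6]
opening: 0.517
grasp_force: 0.0
```

```bash
python3 -c "
from h import *; st()"
```

```text
t 15.75 tcp bed mm [-6.2  0.8 -1.2] tip [-6.2  0.8 19.8] F bed [ 0.8  0.  -0.6] R [[-1.0, 0.0, 0.001], [0.0, 1.0, -0.0], [-0.001, -0.0, -1.0]] open 0.517 gf 0.0
```

To row units: -0.003 m / 0.5 = -0.006, -0.001 m / 0.5 = -0.002.

Call:
play_rows:
  motion:
    - [[-0.002,0,0,0,0,0],[-0.004,0,0,0,0,0],[-0.006,0,0,0,0,0],[-0.006,0,0,0,0,0]]

```text
time_s: 16.08
position: [0.5926, -0.1777, -0.0015]
tcp_rot: [[-0.972, 0.236, -0.004], [0.236, 0.972, 0.001], [0.004, 0.0, -1.0]]
force: [-3.9, 0.0, 2.4]
opening: 0.52
grasp_force: 2.2
```

To row units: -0.002 m / 0.5 = -0.004, -0.001 m / 0.5 = -0.002.

Call:
play_rows:
  motion:
    - [[-0.002,0,0,0,0,0],[-0.004,0,0,0,0,0],[-0.004,0,0,0,0,0]]

```text
time_s: 16.33
position: [0.5927, -0.1777, -0.0015]
tcp_rot: [[-0.972, 0.236, -0.008], [0.236, 0.972, 0.003], [0.008, 0.001, -1.0]]
force: [-8.2, 0.5, 6.0]
opening: 0.521
grasp_force: 3.9
```

```bash
python3 -c "
from h import *; st()"
```

```text
t 16.33 tcp bed mm [-5.7  1.  -1.5] tip [-5.5  1.  19.5] F bed [-8.1 -1.4  6. ] R [[-1.0, 0.001, -0.008], [0.001, 1.0, 0.001], [0.008, 0.001, -1.0]] open 0.521 gf 3.9364340901374817
```

The plate is firm at TCP x=-5.7, against the -5.6 expected for fully home. I'll back off and rise.

To row units: -0.08 m / 0.5 = -0.16, -0.06 m / 0.5 = -0.12.

Call:
play_rows:
  motion:
    - [[0.01,0,0,0,0,0],[0.024,0,0,0,0,0],[0.044,0,0,0,0,0],[0.06,0,-0.02,0,0,0],[0.07,0,-0.06,0,0,0],[0.08,0,-0.12,0,0,0],[0.08,0,-0.16,0,0,0],[0.08,0,-0.16,0,0,0]]

```text
time_s: 17.0
position: [0.5606, -0.1708, 0.0837]
tcp_rot: [[-0.972, 0.236, 0.009], [0.235, 0.972, -0.005], [-0.01, -0.002, -1.0]]
force: [0.1, -1.4, 0.8]
opening: 0.518
grasp_force: 0.0
```

Run:
```python
from h import *; st()
from rig import imaging,finder
import cv2
d2=imaging.capture("scene")
for n in ["screw_1","hex_key","bush"]: print(n,[np.round(r["at"],3) for r in finder.recognise("scene",n)])
b=cv2.resize(d2["frame"][140:250,200:320,::-1],None,fx=5,fy=5,interpolation=cv2.INTER_CUBIC); cv2.imwrite("pics/s7.png",b)
```

```text
t 17.0 tcp bed mm [-38.5   0.1  83.7] tip [-38.7   0.2 104.7] F bed [ 0.5 -1.3  0.8] R [[-1.0, 0.0, 0.01], [0.0, 1.0, -0.002], [-0.01, -0.002, -1.0]] open 0.518 gf 0.0
screw_1 [array([ 0.525, -0.267,  0.031]), array([ 0.557, -0.179,  0.019]), array([ 0.599, -0.299,  0.031])]
hex_key []
bush [array([ 0.721, -0.189,  0.036])]
```

View pics/s7.png

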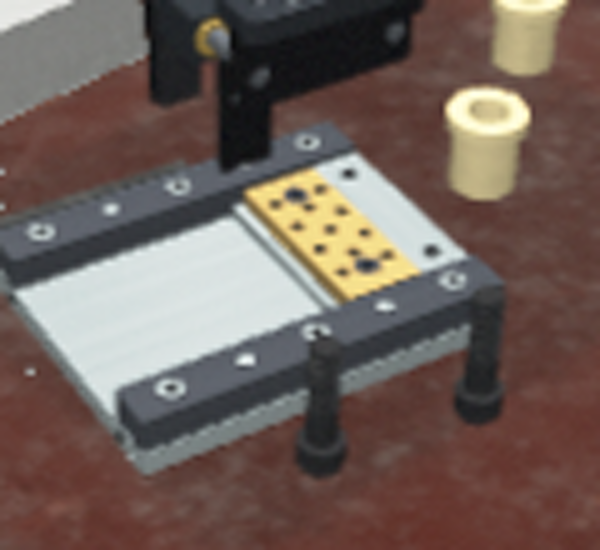

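The plate lies flat and square against the shoulder with its plugged face up (crop (330,235)). The screws and bush are where they started, and the tool is clear.

```bash
python3 -c "
from rig import bot
print(bot.hand_in())"
```

```text
the job is handed in; nothing more can be done
None
```

I flipped the bronze wear plate over the step and pushed it home against the back shoulder, flat with the working face up; the screws and bush have not moved, the hex key was not re-measured, and the job is handed in (no verdict was returned).

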